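# Load a full cassette into the date-label printer

### The job

The food-label printer has run out: put the full label cassette (white roll showing) into it and leave the spent one (bare core) where it lies. Hook the two tabs at the cassette's toe under the lip at the far end of the bay, tip its heel down flat and press until the green catch snaps over it, then swing the cover fully shut. Do not disturb the other things on the table.

Things in the scene. Friction and masses are not known exactly. Their poses are not given: they have to be found in the camera images.
- printer: Grey label printer, 205 (x) x 160 (y) x 64 mm high without cover, fixed. Origin: middle of its underside on the table; z up, +x from its front (label outlet, keys) to its rear (hinge). In this frame, mm: open-topped bay, floor z 42, from x -61.5 (heel end) to x 61.5 (toe end), side walls y +-37.5, deck beside and behind it z 64, heel-end wall up to z 78.
- lip (a point): Middle of the lower edge of the black lip over the toe end of the bay: printer frame x 53, z 51 mm, so 9 mm above the bay floor. The lip is 83 mm wide, 13 mm tall (top level with the deck) and covers the last 8.5 mm of the bay.
- cover (a joint): White cover with clear window, hinged at the printer's rear; rad, 0 = shut, grows as it opens. Starts open at 1.64 to 1.76 (a little past upright). The hinge is stiff (0.16 N m): the cover stays where it is left and must be pushed the whole way down. 155 mm from hinge to free end, 150 mm wide, side skirts 28 mm deep; shut, its top is at z 99 mm in the printer frame. 0.16 kg.
- cover_edge (a point): Middle of the outer top edge at the cover's free end; when the cover stands open this is its highest rear edge. In the cover's own plane it lies 155 mm from the hinge line and 31 mm above it when shut. A finger lip sticks out 11 mm beyond the free end on the inner side.
- cover_hinge (a point): Middle of the cover's hinge line, printer frame x 83, z 68 mm; the line runs along the printer's y.
- catch (a joint): Green spring catch, 24 mm wide, mid heel end of the bay; rad, 0 = at rest, grows to 0.3 as it is forced outwards (to the printer's front). In the printer frame, mm: nose tip x -52.5, underside z 68 (2 over a seated cassette), sloped back up to z 79. The heel coming down pushes it aside (7 to 10 N on the heel; its own weight does not), then it springs back over the heel.
- full_cassette: Full cassette: black, big white label roll on top, 0.11 to 0.2 kg, flat on the table left of the printer. Origin on its underside, z up, mm: body x -60 (heel) to 44, y +-35, z 0 to 24, above z 12 only to x 34. Two toe tabs at y +-21, 16 wide, 5 thick, reach along the underside to x 60. Green grip bar, grasped across y: 12 thick, x -24 to 16, z 24 to 45. Heel top x -60 to -34 is flat and free to press.
- full_cassette_toe (a point): Between the tips of the full cassette's tabs: x 60, z 2.5 mm in its frame.
- full_cassette_heel (a point): Upper edge of the full cassette's heel, in the middle: x -60, z 24 mm in its frame. Seated, it is at z 66 in the printer frame.
- spent_cassette: The spent cassette: same shape and frame, but a dark empty well with a small brown core on top. The two cassettes lie one nearer to, one farther from the robot, either way round. Leave it.
- tape_roll: Roll of beige tape lying flat, 104 mm across, 25 mm high, origin under its middle. Bystander.
- sauce_cup: Small steel sauce cup, 66 mm across, 36 mm high, origin under its middle. Bystander.
- timer: White and red wind-up kitchen timer, 66 mm across, 42 mm high, origin under its middle. Bystander.
- marker: Black and white marker pen lying down, 132 x 18 mm, origin under its middle. Bystander.

How it is judged (in metres and radians):
On the way, in this order (a step that is already met when the one before it is completed fails the run):
1. the full cassette's toe tabs are under the lip while its heel is still raised (x of full_cassette_toe in the frame of printer above 0.0545 m and z of full_cassette_toe in the frame of printer below 0.051 m and angle between full_cassette's own z axis and vertical above 0.08 rad).
2. the heel is down flat and the catch has snapped over it (z of full_cassette_heel in the frame of printer below 0.068 m and x of full_cassette_toe in the frame of printer above 0.0545 m and value of joint catch below 0.05 rad), for 0.2 s.
At the end, for the whole second after the job is handed in: Full cassette flat in the printer's bay: toe tabs at least 1.5 mm under the lip, upper heel edge within 2 mm of its seated height, catch sprung back over the heel (below 0.05 rad); cover shut (below 0.04 rad); spent cassette and bystanders within 4 cm of where they were (all of step 2 and z of full_cassette_toe in the frame of printer below 0.051 m and value of joint cover below 0.04 rad); the robot touches nothing.
It fails at once if the spent cassette is moved by more than 4 cm (distance of spent_cassette from where it was at the start of the episode above 0.04 m).
It fails at once if a bystander (tape roll, sauce cup, timer, marker) is moved by more than 4 cm (distance of any of tape_roll, sauce_cup, timer, marker from where it was at the start of the episode above 0.04 m).
It also fails if it takes over 58 s, if anything falls off the work surface, if the arm or the gripper's body presses on something with over 40 N, if the wrist force passes 120 N, or if a joint passes its speed limit or range.

### The arm

A 6-joint arm with a two-finger parallel gripper is mounted at the origin on a cart in front of the work surface, level with it; the furniture and walls round the work are solid. World frame = base frame: x ahead of the robot, y to its left, z up, the work surface at z = 0. Lengths are in m, angles in degrees, forces in N, time in s.
With the tool pointing down it reaches from about 0.4 to 0.825 m from the base axis. Payload 7 kg.
Tool frame: the origin (TCP) lies at the very end of the fingers, on their centre line; the grasp point (between the pads) lies behind it (r.grasp_offset is the z of the grasp point in the tool frame, in m); z points along the fingers, y is the direction in which the jaws open and shut (so a half turn about z gives the same grasp; the last joint's range is limited). The gripper opens to 88 mm and grips with 3 to 60 N. Pads are 19 mm wide; open, the fingers measure 130 mm over their backs; the gripper's body (78 mm by 193 mm) begins 47 mm behind the grasp point.
Start: joints at [89.731, 20.546, 0.682, 0, -70.136, -16.507], TCP at [0.195, 0.646, 0.199] pointing down, gripper open.
Joint ranges: [-176.03, 176.03], [-82.01, 121.73], [-58.28, 71.71], [-173.87, 95.51], [-174.79, -0.11], [-173.66, 173.66]. Speed limits (degrees/s): [136.94, 136.94, 172.46, 180, 180, 180].

### API

Orientations are given as [roll, pitch, yaw] about the fixed x, y, z axes, in that order (R = Rz(yaw) Ry(pitch) Rx(roll)).
In Python, from plant import r gives the robot as it stands. The module is installed in compiled form; this text tells all that it offers.
- The arm moves only by the tool servo_tool, never from a script. Its argument "targets" is a list of rows, each an object of numbers: "dx", "dy", "dz": the shift along the world's x, y, z in cm; "spin": the turn about the world's z in rad; "grip": the opening in per cent of the stroke, from 0 (shut) to 100 (fully open). A call has exactly 10 rows; each row is the pose to reach, as a shift and turn from the pose commanded when the call began; what a row does not reach only later rows make up. A row lasts 1/12 s, in which the tool goes at most 41.7 mm and 7.16 degrees, less where a joint would pass 70% of its speed; a pose out of reach is approached as far as the arm can. A call with a gripper value outside its range is refused whole. The fingers move at their own pace and stop on an object; "squeeze" is the grip in N (left out, the last holds). Time passes only in rows, so rows that repeat a pose let the fingers close, or fill a call up. It gives the time, the measured TCP pose, the force and the opening at its end, in the units of the state.
- r.get_state(): the state, without advancing time (a new reading comes with each control period).
- r.capture(name): name is "side" or "top"; returns the picture (400x640x3 uint8, blue, green, red); there is no depth.
- r.get_calibration(name): a dict with "K" (3x3 intrinsics, pixels), "extrinsics" (4x4, takes a point from camera to world coordinates). Camera axes: x right, y down, z forward; pixel columns grow to the right and rows downward; lengths in m; the calibration is good to about 2 mm. A picture is of the moment at which its call begins. get_calibration takes no time and is no camera call.
- r.close_job(): hands the job in, once; it reports no verdict.
Trained networks look in the newest picture that a camera, given by its name, has taken for a name from the list of things; names that differ only in an ending like _2 or _b are one class to them, and where a whole thing is asked for, a point or a joint stands for the part that bears it (a point fixed in the world has none). Each returns a list of dicts, best first, with "p" (0 to 1); they miss things now and then, are a little off and sometimes report something else, mostly with a low value. They report only what shows in the picture. A call takes as long as a camera call.
- r.cut_out(name, camera): "mask" (400x640 bool, what is visible of it) and "extent" ([left, top, right, bottom] in pixels, round what is visible of it).
The state is a dict: "time_s": time; "joints": joint angles; "qd": joint speeds; "joint_torque": joint torques, N m; "tcp_pos": TCP position; "eef_rot": TCP orientation; "contact_force": force on the tool from outside, world axes, zero at the start; "moment": the same for the moment, N m; "gripper_width": finger opening in m.
Only numpy, scipy, OpenCV 4.12 (cv2) and the standard library are available. Lean on these libraries where they do the work, as an engineer would, in place of code of your own. Each camera call takes 0.05 s, during which the arm holds its last target. There are 200 camera calls.

## Working session

There is one attempt and no reset: what is moved stays moved. The work goes in short steps, Python scripts to look and compute and a tool call to move; the robot and the scene stay as the last step left them, time stands still between calls to the robot, and variables do not carry over. Pictures are saved under pics/ and viewed, about 8 in all and at most 12, crops included, and the job is handed in when it is done.

Besides the shell and the picture viewer there is one more tool, called after "Call:" by a JSON object that holds its "method" and its "body". servo_tool: Moves the arm, as the interface text tells. Its arguments: {"type":"object","properties":{"targets":{"type":"array"},"squeeze":{"type":"number"}},"required":["targets"]}

```bash
mkdir -p pics; ls; python3 - <<'E'
from plant import r
import cv2,numpy as np
for n in("side","top"):
    im=r.capture(n);cv2.imwrite(f"pics/{n}0.png",im)
    c=r.get_calibration(n);print(n,np.round(c["K"],1).tolist(),np.round(c["extrinsics"],4).tolist())
print(r.get_state(),r.grasp_offset)
E
```

```text
pics
side [[401.5, 0.0, 311.0], [0.0, 401.5, 195.5], [0.0, 0.0, 1.0]] [[0.9035, -0.1846, 0.3868, 0.1154], [-0.4281, -0.4322, 0.7937, -1.0762], [0.0207, -0.8827, -0.4695, 0.6015], [0.0, 0.0, 0.0, 1.0]]
top [[384.1, 0.0, 328.3], [0.0, 384.1, 205.4], [0.0, 0.0, 1.0]] [[0.0169, -0.9928, 0.1184, 0.3947], [-0.9998, -0.0162, 0.0067, -0.1911], [-0.0047, -0.1185, -0.9929, 1.0994], [0.0, 0.0, 0.0, 1.0]]
{'time_s': 0.1, 'joints': array([ 8.97324858e+01,  2.05865716e+01,  6.38015003e-01, -1.78603683e-02,
       -7.01364539e+01, -1.65058786e+01]), 'qd': array([ 0.0116739 , -0.01896651,  0.09890056, -0.009269  ,  0.02013201,
       -0.01512554]), 'joint_torque': array([-1.64549092e-03, -5.84161985e+01,  2.93752527e+01,  7.01555774e+00,
        1.01978835e-02, -5.43457281e-05]), 'tcp_pos': array([0.1946984 , 0.64579538, 0.19811694]), 'eef_rot': array([ 1.79913722e+02, -8.05601975e-03, -1.67794679e+01]), 'contact_force': array([-0.67266133, -0.55668317,  0.24171853]), 'moment': array([ 0.00353529, -0.02146264, -0.01911814]), 'gripper_width': 0.08762905702997395} -0.0188
```

View pics/top0.png

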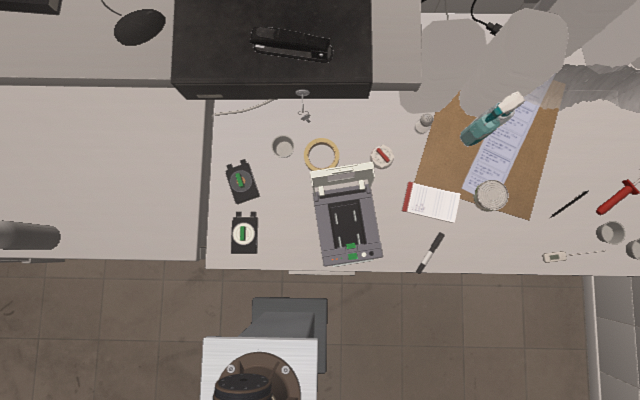

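View pics/side0.png

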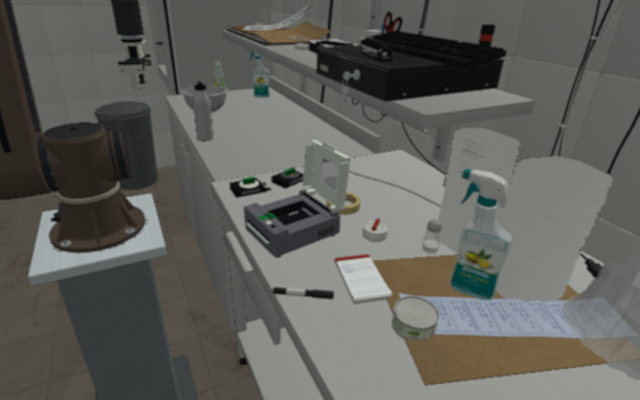

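The top view shows the full cassette (white roll) at about (244,233) with its tabs pointing away from the robot. The spent one is at (241,181). The printer is at (347,215), yawed a little, with its bay empty and its cover open to the rear. Next I'll fit the poses.

```bash
cat > h.py <<'E'
from plant import r
import cv2,numpy as np
def cal(n):
    c=r.get_calibration(n);return np.array(c["K"]),np.array(c["extrinsics"])
def proj(n,P):
    K,E=cal(n);P=np.atleast_2d(P);q=(P-E[:3,3])@E[:3,:3];q=q@K.T;return q[:,:2]/q[:,2:]
def ray(n,uv,z):
    K,E=cal(n);d=E[:3,:3]@np.linalg.inv(K)@np.array([uv[0],uv[1],1.]);t=(z-E[2,3])/d[2];return E[:3,3]+t*d
def pose(x,y,yaw,P):
    c,s=np.cos(yaw),np.sin(yaw);P=np.atleast_2d(P).astype(float)/1000
    return P@np.array([[c,s,0],[-s,c,0],[0,0,1]])+[x,y,0]
def box(x0,x1,y0,y1,z0,z1):
    return np.array([[a,b,c] for a in(x0,x1) for b in(y0,y1) for c in(z0,z1)])
E
python3 - <<'E'
from h import *
r.capture("top");r.capture("side")
for cam in("top","side"):
  for n in("full_cassette","spent_cassette","printer","catch","lip","cover","tape_roll","sauce_cup","timer","marker"):
    try:
      for d in r.cut_out(n,cam)[:2]:
        m=d["mask"];ys,xs=np.nonzero(m);rc=cv2.minAreaRect(np.c_[xs,ys].astype(np.float32))
        print(cam,n,round(d["p"],2),np.round(d["extent"],0),m.sum(),np.round([xs.mean(),ys.mean()],1),np.round(rc[0],1),np.round(rc[1],1),round(rc[2],1), np.round(ray(cam,(xs.mean(),ys.mean()),.02),3))
        cv2.imwrite(f"pics/m_{cam}_{n}.png",m.astype(np.uint8)*255) if d["p"]>.5 else 0
    except Exception as e: print(n,e)
t=cv2.resize(cv2.imread("pics/top0.png")[140:275,215:395],None,fx=4.4,fy=4.4,interpolation=cv2.INTER_CUBIC);cv2.imwrite("pics/z1.png",t)
E
```

```text
top full_cassette 0.89 [231. 210. 260. 254.] 1039 [244.2 234.3] [244.  232.5] [41. 28.] 90.0 [0.438 0.051 0.02 ]
top spent_cassette 0.72 [225. 164. 260. 202.] 975 [241.6 182.4] [241.1 181.3] [40.5 25.9] 71.6 [0.586 0.064 0.02 ]
top spent_cassette 0.44 [305. 139. 340. 169.] 433 [320.9 151.2] [321. 154.] [32. 34.] 90.0 [ 0.68 -0.16  0.02]
top printer 0.65 [309. 161. 384. 267.] 5618 [346.3 214.9] [347.3 214.5] [98.8 63.6] 82.6 [ 0.497 -0.235  0.02 ]
top catch 0.47 [345. 241. 356. 251.] 49 [350.7 245.6] [350.5 245.5] [5. 9.] 90.0 [ 0.411 -0.248  0.02 ]
top catch 0.17 [273. 136. 293. 159.] 423 [282.7 146. ] [283. 146.] [22. 22.] 90.0 [ 0.694 -0.05   0.02 ]
top lip 0.88 [314. 162. 384. 269.] 5494 [346.3 215.2] [346.8 214.2] [99.3 62.9] 83.8 [ 0.497 -0.235  0.02 ]
top cover 0.78 [314. 162. 371. 197.] 1396 [343.2 177.7] [343.2 180.1] [29.2 63.9] 81.6 [ 0.604 -0.225  0.02 ]
top tape_roll 0.88 [305. 134. 342. 169.] 472 [320.5 152.2] [320.8 153.3] [31.3 35.3] 80.0 [ 0.677 -0.159  0.02 ]
top sauce_cup 0.63 [272. 136. 294. 160.] 410 [282.9 146. ] [283. 146.] [22. 22.] 90.0 [ 0.694 -0.05   0.02 ]

[... 964 characters left out ...]
82.4 123. ] 45.5 [ 0.55  -0.135  0.02 ]
side cover 0.67 [301. 142. 350. 211.] 2577 [325.2 175.1] [324.6 176.3] [45.6 70.4] 6.5 [0.703 0.022 0.02 ]
side tape_roll 0.53 [325. 192. 358. 214.] 332 [348.6 204.2] [342.5 203. ] [22. 33.] 90.0 [ 0.674 -0.187  0.02 ]
side sauce_cup 0.57 [244. 138. 353. 255.] 6597 [303.  204.8] [306.5 203.2] [ 85.1 123.9] 46.4 [ 0.548 -0.137  0.02 ]
side timer 0.79 [362. 220. 387. 239.] 442 [374.3 230.9] [374. 230.] [22. 24.] 90.0 [ 0.664 -0.341  0.02 ]
side timer 0.43 [274. 288. 332. 298.] 400 [303.2 292.6] [302.5 292.8] [59.4  7.7] 4.3 [ 0.392 -0.483  0.02 ]
side marker 0.82 [272. 287. 334. 298.] 477 [303.4 292.4] [302.5 292.3] [61.3  8.6] 5.0 [ 0.392 -0.482  0.02 ]
```

View pics/z1.png

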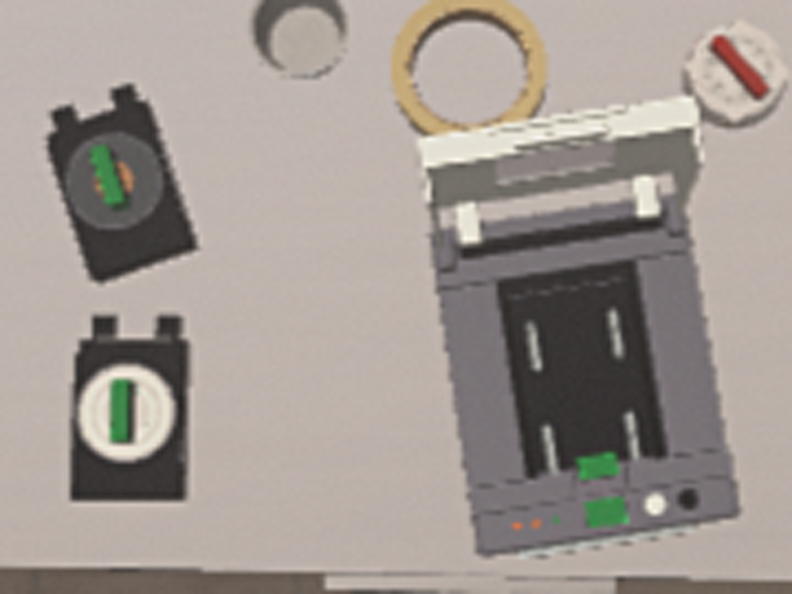

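The zoomed crop shows the full cassette at crop (71–187, 317–499). The printer's bay corners are near (498,283), (637,262), (665,460) and (527,478), and its catch is at (598,467). I'll fit poses to these and overlay the result on both views.

```bash
cat > fit.py <<'E'
from h import *
from scipy.optimize import minimize,least_squares
CAS=[box(-60,34,-35,35,0,24),box(-60,44,-35,35,0,12),box(40,60,13,29,0,5),box(40,60,-29,-13,0,5),box(-24,16,-6,6,24,45)]
def sil(cam,p,parts,shape=(400,640),S=4):
    m=np.zeros((shape[0]*S,shape[1]*S),np.uint8)
    for b in parts:
        q=(proj(cam,pose(*p,b))+.5)*S-.5
        cv2.fillConvexPoly(m,cv2.convexHull(np.round(q).astype(np.int32)),1)
    return cv2.resize(m.astype(np.float32),shape[::-1],interpolation=cv2.INTER_AREA)
def fitcas(name,p0,ims):
    ms={}
    for cam,im in ims.items():
        s=sil(cam,p0,CAS);roi=cv2.dilate((s>0).astype(np.uint8),np.ones((9,9)))
        g=im.astype(int);table=(g.min(2)>105)&(g.max(2)-g.min(2)<45)
        m=((~table)&(roi>0)).astype(np.uint8)
        cs,_=cv2.findContours(m,cv2.RETR_EXTERNAL,cv2.CHAIN_APPROX_NONE);o=np.zeros_like(m)
        cv2.drawContours(o,[max(cs,key=cv2.contourArea)],-1,1,-1);ms[cam]=o
    def f(p): return sum(np.abs(sil(c,p,CAS)-m).sum()/m.sum() for c,m in ms.items())
    best=min((minimize(f,np.add(p0,d),method="Nelder-Mead",options=dict(initial_simplex=np.add(p0,d)+np.array([[0,0,0],[.008,0,0],[0,.008,0],[0,0,.1]]))) for d in([0,0,0],[.004,-.004,.05])),key=lambda z:z.fun)
    return best.x,best.fun,ms
E
python3 - <<'E'
from fit import *
ims={c:cv2.imread(f"pics/{c}0.png") for c in("top","side")}
for cams in(["top"],["side"],["top","side"]):
    p,f,ms=fitcas("full",[.438,.05,0],{c:ims[c] for c in cams});print("full",cams,p,f)
cp=p
kp=[(498,283),(637,262),(665,460),(527,478),(478,553),(740,513)]
P=[[61.5,37.5,64],[61.5,-37.5,64],[-61.5,-37.5,64],[-61.5,37.5,64],[-102.5,80,50],[-102.5,-80,50]]
uv=np.array([(215+(x+.5)/4.4-.5,140+(y+.5)/4.4-.5) for x,y in kp])
s=least_squares(lambda p:(proj("top",pose(*p,P))-uv).ravel(),[.5,-.235,.13],loss="soft_l1");print("printer",s.x,np.round(s.fun.reshape(-1,2),1).tolist())
pp=s.x
for c in ims:
    im=cv2.resize(ims[c],None,fx=4,fy=4,interpolation=cv2.INTER_CUBIC)
    def dr(p,b,col):
        q=np.round((proj(c,pose(*p,b))+.5)*4-.5).astype(int)
        for i in range(8):
            for j in range(i):
                if (b[i]!=b[j]).sum()==1: cv2.line(im,tuple(map(int,q[i])),tuple(map(int,q[j])),col,1)
    for b in CAS: dr(cp,b,(0,0,255))
    dr(pp,box(-102.5,102.5,-80,80,0,64),(255,255,0));dr(pp,box(-61.5,61.5,-37.5,37.5,42,64),(0,255,255))
    # cover outline at 1.7
    for th,col in((1.7,(255,0,255)),):
        for a in(155,):
            x=83-(a*np.cos(th)-31*np.sin(th)) ; z=68+a*np.sin(th)+31*np.cos(th)
            q=np.round(proj(c,pose(*pp,[[x,75,z],[x,-75,z]]))*4).astype(int);cv2.line(im,tuple(map(int,q[0])),tuple(map(int,q[1])),col,1)
    cr={"top":(215,140,395,275),"side":(220,130,360,265)}[c]
    cv2.imwrite(f"pics/ov_{c}.png",im[cr[1]*4:cr[3]*4,cr[0]*4:cr[2]*4])
a=cv2.imread("pics/ov_top.png");b=cv2.imread("pics/ov_side.png");cv2.imwrite("pics/ov.png",cv2.resize(np.hstack([a,b]),None,fx=.62,fy=.62,interpolation=cv2.INTER_AREA) )
E
```

```text
full ['top'] [0.44452664 0.05279765 0.01759529] 0.04713825569871159
full ['side'] [0.44577737 0.05496119 0.02231574] 0.056956521739130433Traceback (most recent call last):
  File "<stdin>", line 4, in <module>
  File "fit.py", line 19, in fitcas
    best=min((minimize(f,np.add(p0,d),method="Nelder-Mead",options=dict(initial_simplex=np.add(p0,d)+np.array([[0,0,0],[.008,0,0],[0,.008,0],[0,0,.1]]))) for d in([0,0,0],[.004,-.004,.05])),key=lambda z:z.fun)
  File "fit.py", line 19, in <genexpr>
    best=min((minimize(f,np.add(p0,d),method="Nelder-Mead",options=dict(initial_simplex=np.add(p0,d)+np.array([[0,0,0],[.008,0,0],[0,.008,0],[0,0,.1]]))) for d in([0,0,0],[.004,-.004,.05])),key=lambda z:z.fun)
              ~~~~~~~~^^^^^^^^^^^^^^^^^^^^^^^^^^^^^^^^^^^^^^^^^^^^^^^^^^^^^^^^^^^^^^^^^^^^^^^^^^^^^^^^^^^^^^^^^^^^^^^^^^^^^^^^^^^^^^^^^^^^^^^^^^^^^^^^^^^
    res = _minimize_neldermead(fun, x0, args, callback, bounds=bounds,
                               **options)
    fsim[j] = func(sim[j])
              ~~~~^^^^^^^^
    fx = function(np.copy(x), *(wrapper_args + args))
  File "fit.py", line 18, in f
    def f(p): return sum(np.abs(sil(c,p,CAS)-m).sum()/m.sum() for c,m in ms.items())
                     ~~~^^^^^^^^^^^^^^^^^^^^^^^^^^^^^^^^^^^^^^^^^^^^^^^^^^^^^^^^^^^^
  File "fit.py", line 18, in <genexpr>
    def f(p): return sum(np.abs(sil(c,p,CAS)-m).sum()/m.sum() for c,m in ms.items())
                                ~~~^^^^^^^^^
  File "fit.py", line 7, in sil
    q=(proj(cam,pose(*p,b))+.5)*S-.5
       ~~~~^^^^^^^^^^^^^^^^
  File "h.py", line 6, in proj
    K,E=cal(n);P=np.atleast_2d(P);q=(P-E[:3,3])@E[:3,:3];q=q@K.T;return q[:,:2]/q[:,2:]
        ~~~^^^
  File "h.py", line 4, in cal
    c=r.get_calibration(n);return np.array(c["K"]),np.array(c["extrinsics"])
ValueError: time passes only in moves, steps and waits
```

```bash
sed -i 's/^def cal(n):/import functools\n@functools.cache\ndef cal(n):/' h.py
cat > ov.py <<'E'
from fit import *
ims={c:cv2.imread(f"pics/{c}0.png") for c in("top","side")}
p,f,ms=fitcas("full",[.4445,.053,0.02],ims);print("full",p,f)
cp=p
kp=[(498,283),(637,262),(665,460),(527,478),(478,553),(740,513)]
P=[[61.5,37.5,64],[61.5,-37.5,64],[-61.5,-37.5,64],[-61.5,37.5,64],[-102.5,80,50],[-102.5,-80,50]]
uv=np.array([(215+(x+.5)/4.4-.5,140+(y+.5)/4.4-.5) for x,y in kp])
s=least_squares(lambda p:(proj("top",pose(*p,P))-uv).ravel(),[.5,-.235,.13],loss="soft_l1");print("printer",s.x,np.round(s.fun.reshape(-1,2),1).tolist())
pp=s.x
for c in ims:
    im=cv2.resize(ims[c],None,fx=4,fy=4,interpolation=cv2.INTER_CUBIC)
    def dr(p,b,col):
        q=np.round((proj(c,pose(*p,b))+.5)*4-.5).astype(int)
        for i in range(8):
            for j in range(i):
                if (b[i]!=b[j]).sum()==1: cv2.line(im,tuple(map(int,q[i])),tuple(map(int,q[j])),col,1)
    for b in CAS: dr(cp,b,(0,0,255))
    dr(pp,box(-102.5,102.5,-80,80,0,64),(255,255,0));dr(pp,box(-61.5,61.5,-37.5,37.5,42,64),(0,255,255))
    th=1.7;x=83-(155*np.cos(th)-31*np.sin(th));z=68+155*np.sin(th)+31*np.cos(th)
    q=np.round(proj(c,pose(*pp,[[x,75,z],[x,-75,z]]))*4).astype(int);cv2.line(im,tuple(map(int,q[0])),tuple(map(int,q[1])),(255,0,255),1)
    cr={"top":(215,140,395,275),"side":(220,130,360,265)}[c]
    ims[c]=im[cr[1]*4:cr[3]*4,cr[0]*4:cr[2]*4]
cv2.imwrite("pics/ov.png",cv2.resize(np.hstack([ims["top"],ims["side"]]),None,fx=.62,fy=.62,interpolation=cv2.INTER_AREA) )
E
python3 ov.py
```

```text
full [0.44500074 0.05321928 0.01488371] 0.12287898048002757
printer [ 0.47001975 -0.23596216  0.17002186] [[2.1, -0.7], [-2.2, -0.1], [-1.2, -0.2], [2.6, 0.0], [0.4, 0.5], [-0.7, 0.5]]
```

View pics/ov.png

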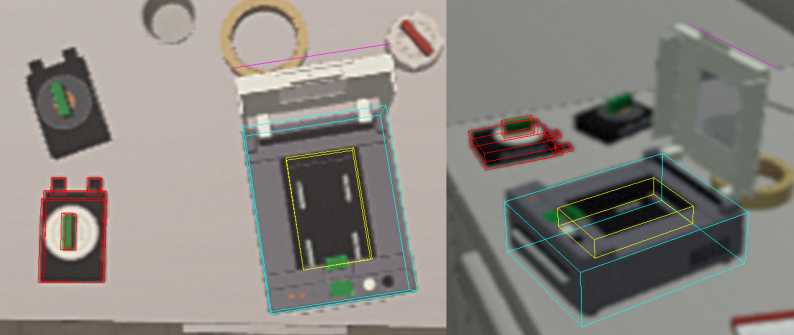

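The cassette overlay fits in both views. The printer overlay looks right from the top but doubtful from the side, so I'll take one enlarged side crop.

```bash
cat >> ov.py <<'E'
im=ims["side"]
im=cv2.convertScaleAbs(im,alpha=1.5,beta=20)[40:540,60:560]
cv2.imwrite("pics/ov2.png",cv2.resize(im,None,fx=1.2,fy=1.2))
E
python3 ov.py
```

```text
full [0.44500074 0.05321928 0.01488371] 0.12287898048002757
printer [ 0.47001975 -0.23596216  0.17002186] [[2.1, -0.7], [-2.2, -0.1], [-1.2, -0.2], [2.6, 0.0], [0.4, 0.5], [-0.7, 0.5]]
```

View pics/ov2.png

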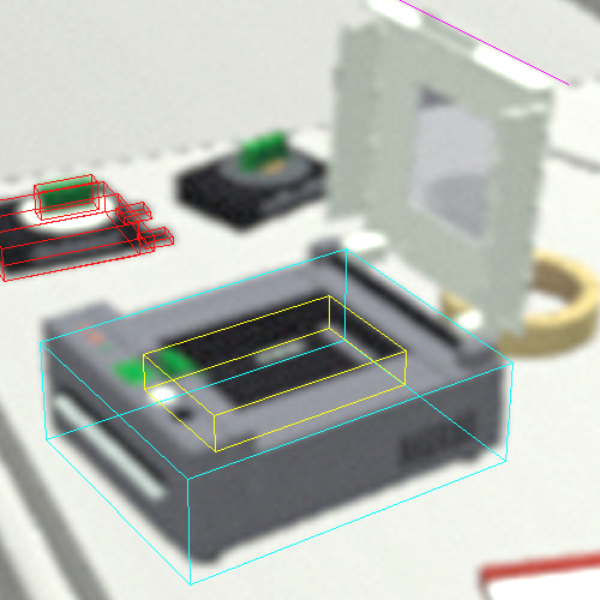

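```bash
cat > pf.py <<'E'
from fit import *
kp=[(498,283),(637,262),(665,460),(527,478),(478,553),(740,513)]
uv=np.array([(215+(x+.5)/4.4-.5,140+(y+.5)/4.4-.5) for x,y in kp])
for w,zf,zc in((43,64,64),(43,78,70),(42,78,78)):
    P=[[61.5,w,64],[61.5,-w,64],[-61.5,-w,zf],[-61.5,w,zf],[-102.5,80,zc],[-102.5,-80,zc]]
    s=least_squares(lambda p:(proj("top",pose(*p,P))-uv).ravel(),[.5,-.235,.13],loss="soft_l1");print("printer",s.x,np.round(s.fun.reshape(-1,2),1).tolist())
t=cv2.imread("pics/top0.png");hsv=cv2.cvtColor(t,cv2.COLOR_BGR2HSV)
g=cv2.inRange(hsv,(45,90,50),(85,255,255));n,l,st,c=cv2.connectedComponentsWithStats(g)
p=s.x
for i in range(1,n):
    if st[i,4]>8 and 320<c[i][0]<390:
        q=ray("top",c[i],.078)[:2]-p[:2];a=p[2];print("green",st[i],c[i],"printer xy",1e3*np.array([q@[np.cos(a),np.sin(a)],q@[-np.sin(a),np.cos(a)]]))
# cover angle from top-edge in top view & side view
E
python3 pf.py
```

```text
printer [ 0.47014091 -0.23540701  0.16435616] [[0.0, -0.6], [-0.3, -0.4], [0.5, -0.5], [0.2, 0.2], [-0.1, 0.5], [-0.4, 0.7]]
printer [ 0.47011876 -0.23517263  0.1626587 ] [[-0.0, -0.6], [-0.3, -0.4], [0.9, -0.5], [0.1, 0.1], [-0.3, 0.6], [-0.2, 0.8]]
printer [ 0.4701767  -0.23489399  0.16160356] [[0.3, -0.7], [-0.7, -0.3], [0.4, -0.5], [0.4, 0.1], [-0.5, 0.6], [0.1, 0.9]]
green [346 243  10   6  46] [350.45652174 245.39130435] printer xy [-59.91711233  -0.21051699]
green [348 253  10   7  51] [352.52941176 255.82352941] printer xy [-87.74553982  -1.48652056]
```

Fits agree: printer ≈ (0.470, −0.235, yaw 0.163), full cassette ≈ (0.4445, 0.053, yaw 0.018). The catch also lands at y ≈ 0 in the printer frame. Moving above the cassette.

Call:
{"method": "servo_tool", "body": {"targets": [{"dx":4,"dy":-4,"dz":0,"spin":0.1},{"dx":8,"dy":-8,"spin":0.2},{"dx":11,"dy":-12,"spin":0.31},{"dx":14,"dy":-16,"spin":0.31},{"dx":16,"dy":-20,"spin":0.31},{"dx":18,"dy":-24,"spin":0.31},{"dx":20,"dy":-28,"spin":0.31},{"dx":21,"dy":-32,"spin":0.31},{"dx":22,"dy":-36,"spin":0.31},{"dx":23,"dy":-40,"spin":0.31}], "squeeze": 30}}

```text
validation failed for argument at $.ta...
```

Call:
{"method": "servo_tool", "body": {"targets": [{"dx":4,"dy":-4,"dz":0,"spin":0.1,"grip":100},{"dx":8,"dy":-8,"dz":0,"spin":0.2,"grip":100},{"dx":11,"dy":-12,"dz":0,"spin":0.31,"grip":100},{"dx":14,"dy":-16,"dz":0,"spin":0.31,"grip":100},{"dx":16,"dy":-20,"dz":0,"spin":0.31,"grip":100},{"dx":18,"dy":-24,"dz":0,"spin":0.31,"grip":100},{"dx":20,"dy":-28,"dz":0,"spin":0.31,"grip":100},{"dx":21,"dy":-32,"dz":0,"spin":0.31,"grip":100},{"dx":22,"dy":-36,"dz":0,"spin":0.31,"grip":100},{"dx":23,"dy":-40,"dz":0,"spin":0.31,"grip":100}], "squeeze": 30}}

```text
time_s: 2.03
tcp_pos: [0.4103, 0.2946, 0.1991]
eef_rot: [-180.0, -0.0, 1.0]
contact_force: [0.6, -0.4, 0.2]
gripper_width: 0.0877
```

Call:
{"method": "servo_tool", "body": {"targets": [{"dx":0.1,"dy":-4,"dz":0,"spin":0,"grip":80},{"dx":0.2,"dy":-8,"dz":-2,"spin":0,"grip":60},{"dx":0.3,"dy":-12,"dz":-4,"spin":0,"grip":60},{"dx":0.3,"dy":-15.5,"dz":-6,"spin":0,"grip":60},{"dx":0.3,"dy":-18,"dz":-8,"spin":0,"grip":60},{"dx":0.3,"dy":-19.2,"dz":-9.5,"spin":0,"grip":60},{"dx":0.3,"dy":-19.2,"dz":-10.5,"spin":0,"grip":60},{"dx":0.3,"dy":-19.2,"dz":-11,"spin":0,"grip":60},{"dx":0.3,"dy":-19.2,"dz":-11,"spin":0,"grip":60},{"dx":0.3,"dy":-19.2,"dz":-11,"spin":0,"grip":60}]}}

```text
time_s: 2.87
tcp_pos: [0.4132, 0.105, 0.0894]
eef_rot: [-180.0, -0.0, 1.0]
contact_force: [0.6, 0.1, 0.5]
gripper_width: 0.0523
```

Call:
{"method": "servo_tool", "body": {"targets": [{"dx":0.5,"dy":-2,"dz":0,"spin":0,"grip":60},{"dx":1.0,"dy":-4,"dz":0,"spin":0,"grip":60},{"dx":1.4,"dy":-5,"dz":0,"spin":0,"grip":60},{"dx":1.5,"dy":-5.15,"dz":-1,"spin":0,"grip":60},{"dx":1.5,"dy":-5.15,"dz":-2.5,"spin":0,"grip":60},{"dx":1.5,"dy":-5.15,"dz":-4,"spin":0,"grip":60},{"dx":1.5,"dy":-5.15,"dz":-5,"spin":0,"grip":60},{"dx":1.5,"dy":-5.15,"dz":-5.6,"spin":0,"grip":60},{"dx":1.5,"dy":-5.15,"dz":-5.9,"spin":0,"grip":60},{"dx":1.5,"dy":-5.15,"dz":-6.0,"spin":0,"grip":60}]}}

```text
time_s: 3.7
tcp_pos: [0.4282, 0.0535, 0.0291]
eef_rot: [-180.0, -0.0, 1.0]
contact_force: [0.2, 0.4, -0.6]
gripper_width: 0.0528
```

```bash
python3 - <<'E'
from h import *
a=r.capture("top")[190:275,200:300];b=r.capture("side")[150:235,200:300]
print(r.get_state()["tcp_pos"],r.get_state()["contact_force"])
cv2.imwrite("pics/g.png",cv2.resize(np.hstack([a,b]),None,fx=4,fy=4,interpolation=cv2.INTER_CUBIC))
E
```

```text
[0.42830314 0.05347566 0.02944528] [-0.46409699  1.02859796  0.07337275]
```

View pics/g.png

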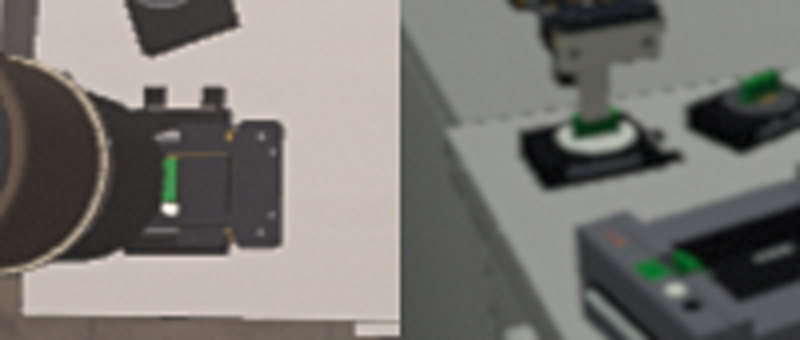

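The fingers straddle the bar: in the side view the near finger is at about (595,100), in front of the green bar. Close and lift.

Call:
{"method": "servo_tool", "body": {"targets": [{"dx":0,"dy":0,"dz":0,"spin":0,"grip":0},{"dx":0,"dy":0,"dz":0,"spin":0,"grip":0},{"dx":0,"dy":0,"dz":0,"spin":0,"grip":0},{"dx":0,"dy":0,"dz":0,"spin":0,"grip":0},{"dx":0,"dy":0,"dz":0,"spin":0,"grip":0},{"dx":0,"dy":0,"dz":0,"spin":0,"grip":0},{"dx":0,"dy":0,"dz":1,"spin":0,"grip":0},{"dx":0,"dy":0,"dz":2.5,"spin":0,"grip":0},{"dx":0,"dy":0,"dz":4,"spin":0,"grip":0},{"dx":0,"dy":0,"dz":5,"spin":0,"grip":0}], "squeeze": 15}}

```text
time_s: 4.63
tcp_pos: [0.4282, 0.0532, 0.0802]
eef_rot: [-180.0, -0.1, 1.0]
contact_force: [0.3, 0.0, 0.3]
gripper_width: 0.0005
```

The gripper closed on nothing, so I'll look.

```bash
python3 - <<'E'
from h import *
a=r.capture("top")[190:275,200:300];b=r.capture("side")[150:235,200:300]
s=r.get_state();print(s["tcp_pos"],s["gripper_width"])
for c in("top","side"): print(c,proj(c,[s["tcp_pos"],s["tcp_pos"]+[0,0,.0188]]).round(1).tolist())
cv2.imwrite("pics/g2.png",cv2.resize(np.hstack([a,b]),None,fx=4,fy=4,interpolation=cv2.INTER_CUBIC))
E
```

```text
[0.42898551 0.05359783 0.08046988] 0.00025032843480663066
top [[237.9, 236.7], [236.2, 236.4]]
side [[243.9, 168.1], [243.5, 162.6]]
```

View pics/g2.png

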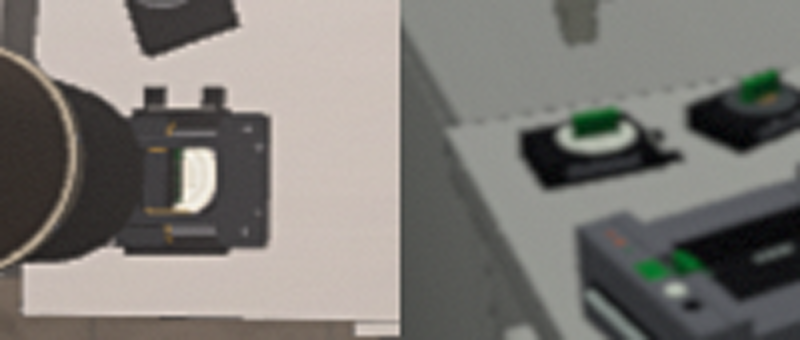

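The cassette hasn't moved. In the side view the fingertip shows at about (244.5,161), while the reported TCP projects to (243.9,168). So the real tip sits about 18–20 mm higher than reported, and the jaws closed just above the bar. I'll re-open and go lower, watching the force.

Call:
{"method": "servo_tool", "body": {"targets": [{"dx":0,"dy":0,"dz":0,"spin":0,"grip":55},{"dx":0,"dy":0,"dz":0,"spin":0,"grip":55},{"dx":0,"dy":0,"dz":0,"spin":0,"grip":55},{"dx":0,"dy":0,"dz":-1.5,"spin":0,"grip":55},{"dx":0,"dy":0,"dz":-3,"spin":0,"grip":55},{"dx":0,"dy":0,"dz":-4.5,"spin":0,"grip":55},{"dx":0,"dy":0,"dz":-5.5,"spin":0,"grip":55},{"dx":0,"dy":0,"dz":-6.2,"spin":0,"grip":55},{"dx":0,"dy":0,"dz":-6.6,"spin":0,"grip":55},{"dx":0,"dy":0,"dz":-6.8,"spin":0,"grip":55}]}}

```text
time_s: 5.57
tcp_pos: [0.4275, 0.0528, 0.0103]
eef_rot: [180.0, 0.1, 1.0]
contact_force: [-0.3, -0.3, 0.7]
gripper_width: 0.048
```

Call:
{"method": "servo_tool", "body": {"targets": [{"dx":0,"dy":0,"dz":0,"spin":0,"grip":0},{"dx":0,"dy":0,"dz":0,"spin":0,"grip":0},{"dx":0,"dy":0,"dz":0,"spin":0,"grip":0},{"dx":0,"dy":0,"dz":0,"spin":0,"grip":0},{"dx":0,"dy":0,"dz":0,"spin":0,"grip":0},{"dx":0,"dy":0,"dz":0.5,"spin":0,"grip":0},{"dx":0,"dy":0,"dz":2,"spin":0,"grip":0},{"dx":0,"dy":0,"dz":4,"spin":0,"grip":0},{"dx":0,"dy":0,"dz":6,"spin":0,"grip":0},{"dx":0,"dy":0,"dz":8,"spin":0,"grip":0}], "squeeze": 12}}

```text
time_s: 6.4
tcp_pos: [0.4277, 0.0529, 0.0923]
eef_rot: [180.0, -0.0, 1.0]
contact_force: [0.4, -0.4, -0.3]
gripper_width: 0.0006
```

```bash
python3 - <<'E'
from h import *
b=r.capture("side")[120:240,190:350]
s=r.get_state();print(s["tcp_pos"],s["gripper_width"],s["contact_force"],s["moment"])
cv2.imwrite("pics/g3.png",cv2.convertScaleAbs(cv2.resize(b,None,fx=5,fy=5,interpolation=cv2.INTER_CUBIC),alpha=1.4,beta=10))
E
```

```text
[0.43001074 0.0538434  0.09601247] 0.00044897644154481966 [2.10310382 0.72356786 4.57798226] [ 0.10669446 -0.43001124 -0.04450895]
```

View pics/g3.png

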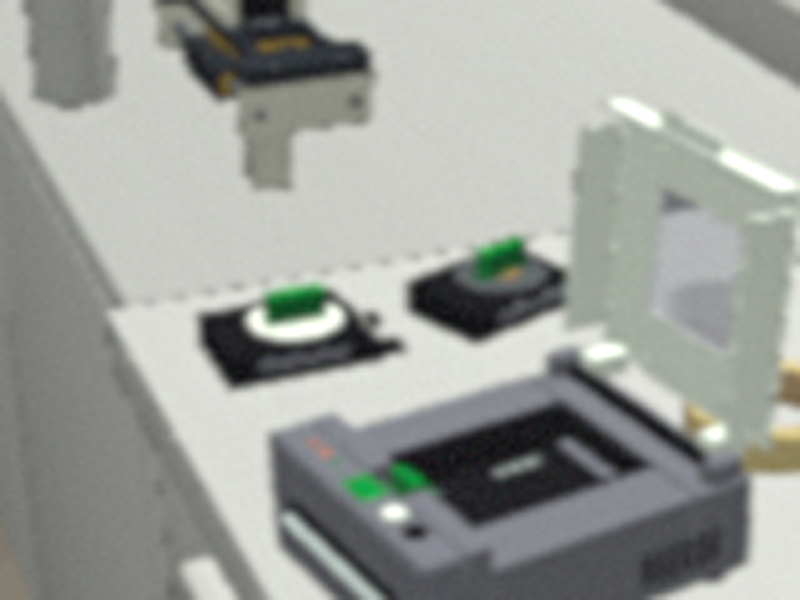

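```bash
python3 - <<'E'
from h import *
for T,w,uv in(((.4282,.0535,.0292),.0528,(249.5,179.5)),((.428,.0532,.0925),.0005,(244,157.4)),((.4286,.0535,.0804),.0005,(244.5,161.2))):
    T=np.array(T)
    for off in(0,.01,.021):
        y=T[1]-w/2-off
        K,E=cal("side");d=E[:3,:3]@np.linalg.inv(K)@np.array([*uv,1]);t=(y-E[1,3])/d[1];P=E[:3,3]+t*d
        print(off,"x,z err mm",np.round((P-[T[0],y,T[2]])*1000,1)[[0,2]])
s=r.get_state();print(s["time_s"],s["tcp_pos"],s["contact_force"],s["joints"])
E
```

```text
0 x,z err mm [ 9.2 21.7]
0.01 x,z err mm [ 6.3 26.7]
0.021 x,z err mm [ 3.1 32.1]
0 x,z err mm [ 3.4 24.1]
0.01 x,z err mm [ 0.6 28.4]
0.021 x,z err mm [-2.5 33.1]
0 x,z err mm [ 3.7 23.1]
0.01 x,z err mm [ 0.9 27.6]
0.021 x,z err mm [-2.2 32.4]
6.45 [0.43001074 0.0538434  0.09601247] [2.10310382 0.72356786 4.57798226] [ 33.47932131   2.94762197 -37.08436818   0.09261202 -49.64880004
  57.50507207]
```

Bias is consistently 24–33 mm over three pictures. Going down to a reported z of about 0.001, slowly at the end, with a force check.

Call:
{"method": "servo_tool", "body": {"targets": [{"dx":0,"dy":0,"dz":-2,"spin":0,"grip":55},{"dx":0,"dy":0,"dz":-4,"spin":0,"grip":55},{"dx":0,"dy":0,"dz":-5,"spin":0,"grip":55},{"dx":0,"dy":0,"dz":-6.5,"spin":0,"grip":55},{"dx":0,"dy":0,"dz":-7.5,"spin":0,"grip":55},{"dx":0,"dy":0,"dz":-8,"spin":0,"grip":55},{"dx":0,"dy":0,"dz":-8.4,"spin":0,"grip":55},{"dx":0,"dy":0,"dz":-8.7,"spin":0,"grip":55},{"dx":0,"dy":0,"dz":-9.0,"spin":0,"grip":55},{"dx":0,"dy":0,"dz":-9.0,"spin":0,"grip":55}]}}

```text
time_s: 7.28
tcp_pos: [0.4279, 0.053, 0.0009]
eef_rot: [-180.0, -0.0, 1.0]
contact_force: [-0.5, -0.7, 0.1]
gripper_width: 0.0479
```

Call:
{"method": "servo_tool", "body": {"targets": [{"dx":0,"dy":0,"dz":-0.2,"spin":0,"grip":55},{"dx":0,"dy":0,"dz":-0.3,"spin":0,"grip":0},{"dx":0,"dy":0,"dz":-0.3,"spin":0,"grip":0},{"dx":0,"dy":0,"dz":-0.3,"spin":0,"grip":0},{"dx":0,"dy":0,"dz":-0.3,"spin":0,"grip":0},{"dx":0,"dy":0,"dz":-0.3,"spin":0,"grip":0},{"dx":0,"dy":0,"dz":-0.3,"spin":0,"grip":0},{"dx":0,"dy":0,"dz":-0.3,"spin":0,"grip":0},{"dx":0,"dy":0,"dz":-0.3,"spin":0,"grip":0},{"dx":0,"dy":0,"dz":-0.3,"spin":0,"grip":0}], "squeeze": 12}}

```text
time_s: 8.12
tcp_pos: [0.4279, 0.053, -0.002]
eef_rot: [180.0, -0.0, 1.0]
contact_force: [0.1, -1.5, 2.4]
gripper_width: 0.0122
```

Gripped: opening is 12.2 mm, the bar's thickness. Lift and look for droop.

Call:
{"method": "servo_tool", "body": {"targets": [{"dx":0,"dy":0,"dz":1,"spin":0,"grip":0},{"dx":0,"dy":0,"dz":3,"spin":0,"grip":0},{"dx":0,"dy":0,"dz":6,"spin":0,"grip":0},{"dx":0,"dy":-1,"dz":9,"spin":0,"grip":0},{"dx":0,"dy":-3,"dz":12,"spin":0.04,"grip":0},{"dx":0.2,"dy":-6,"dz":14,"spin":0.08,"grip":0},{"dx":0.5,"dy":-9,"dz":15,"spin":0.12,"grip":0},{"dx":0.8,"dy":-12,"dz":15,"spin":0.145,"grip":0},{"dx":1,"dy":-14,"dz":15,"spin":0.145,"grip":0},{"dx":1,"dy":-15,"dz":15,"spin":0.145,"grip":0}]}}

```text
time_s: 8.95
tcp_pos: [0.4375, -0.0989, 0.1479]
eef_rot: [-180.0, 0.0, 9.2]
contact_force: [-0.6, -0.9, -1.4]
gripper_width: 0.0116
```

```bash
python3 - <<'E'
from h import *
b=r.capture("side")[100:240,210:350]
s=r.get_state();print(s["tcp_pos"],s["gripper_width"],s["contact_force"],s["moment"])
cv2.imwrite("pics/g4.png",cv2.convertScaleAbs(cv2.resize(b,None,fx=4,fy=4,interpolation=cv2.INTER_CUBIC),alpha=1.4,beta=10))
E
```

```text
[ 0.43719787 -0.09918181  0.14758874] 0.01190472293278171 [-0.33954517 -1.59822256 -2.44410575] [-0.31723305  0.00902489 -0.00087678]
```

View pics/g4.png

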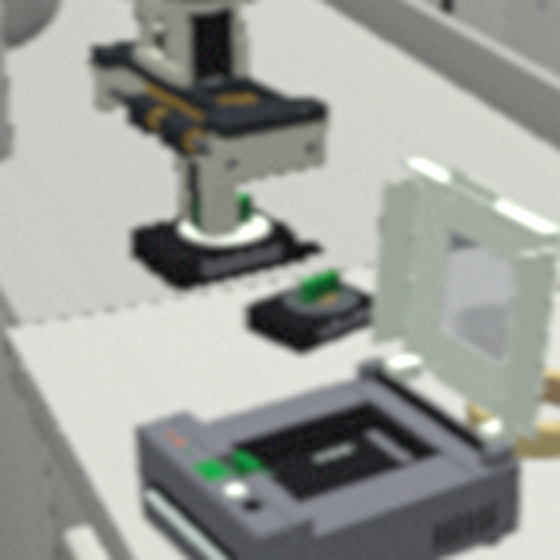

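Held level at about (225,245) in the crop; nothing else has moved. Next, over the bay, with the toe short of the lip.

Call:
{"method": "servo_tool", "body": {"targets": [{"dx":0,"dy":-2,"dz":0,"spin":0,"grip":0},{"dx":0,"dy":-5,"dz":0,"spin":0,"grip":0},{"dx":0.1,"dy":-8,"dz":0,"spin":0,"grip":0},{"dx":0.1,"dy":-11,"dz":0,"spin":0,"grip":0},{"dx":0.1,"dy":-13,"dz":-1,"spin":0,"grip":0},{"dx":0.1,"dy":-14.1,"dz":-2,"spin":0,"grip":0},{"dx":0.1,"dy":-14.1,"dz":-3,"spin":0,"grip":0},{"dx":0.1,"dy":-14.1,"dz":-4,"spin":0,"grip":0},{"dx":0.1,"dy":-14.1,"dz":-4.5,"spin":0,"grip":0},{"dx":0.1,"dy":-14.1,"dz":-4.5,"spin":0,"grip":0}]}}

```text
time_s: 9.83
tcp_pos: [0.4379, -0.2368, 0.1014]
eef_rot: [-179.9, 0.1, 9.3]
contact_force: [0.2, -0.6, -1.8]
gripper_width: 0.0118
```

```bash
cat > look.py <<'E'
import sys
from h import *
n=sys.argv[1]
a=r.capture("top");b=r.capture("side")
s=r.get_state();T=s["tcp_pos"];print(s["time_s"],T,s["gripper_width"],s["contact_force"])
cv2.imwrite(f"pics/{n}_top.png",a);cv2.imwrite(f"pics/{n}_side.png",b)
a=cv2.resize(a[155:275,300:400],None,fx=4,fy=4,interpolation=cv2.INTER_CUBIC)
S=4
bb=cv2.convertScaleAbs(cv2.resize(b[130:260,230:360],None,fx=S,fy=S,interpolation=cv2.INTER_CUBIC),alpha=1.3,beta=10)
a=cv2.copyMakeBorder(a,0,520-480,0,0,cv2.BORDER_CONSTANT)
pp=(.470,-.235,.163)
def dot(img,c,o,P,col):
    for q in proj(c,P): cv2.circle(img,(int((q[0]-o[0])*S),int((q[1]-o[1])*S)),2,col,-1)
bay=[[61.5,37.5,64],[61.5,-37.5,64],[53,37.5,64],[53,-37.5,64],[-61.5,-37.5,78],[-61.5,37.5,78]]
# predicted cassette, flat, bottom at T.z+.002
c,sn=np.cos(.163),np.sin(.163)
cx,cy=T[0]+.017*c,T[1]+.017*sn
cas=pose(cx,cy,.163,[[60,29,0],[60,-29,0],[60,13,0],[60,-13,0],[-60,35,24],[-60,-35,24],[-60,-35,0],[34,35,24],[34,-35,24]])+[0,0,T[2]+.002]
for im,cam,o in((a,"top",(300,155)),(bb,"side",(230,130))):
    dot(im,cam,o,pose(*pp,bay),(0,255,255));dot(im,cam,o,cas,(0,0,255))
cv2.imwrite(f"pics/{n}.png",np.hstack([a[:520,:400],bb]))
q=np.array([cx,cy])-pp[:2];print("cassette origin in printer (mm):",1e3*np.array([q@[c,sn],q@[-sn,c]]),"toe x flat",1e3*(q@[c,sn])+60)
E
python3 look.py L1
```

```text
9.9333 [ 0.43903889 -0.23719545  0.10298474] 0.012306741527090395 [ 0.8505698  -0.32504992 -1.89883064]
cassette origin in printer (mm): [-13.90699607   2.8579982 ] toe x flat 46.093003930543404
```

View pics/L1.png

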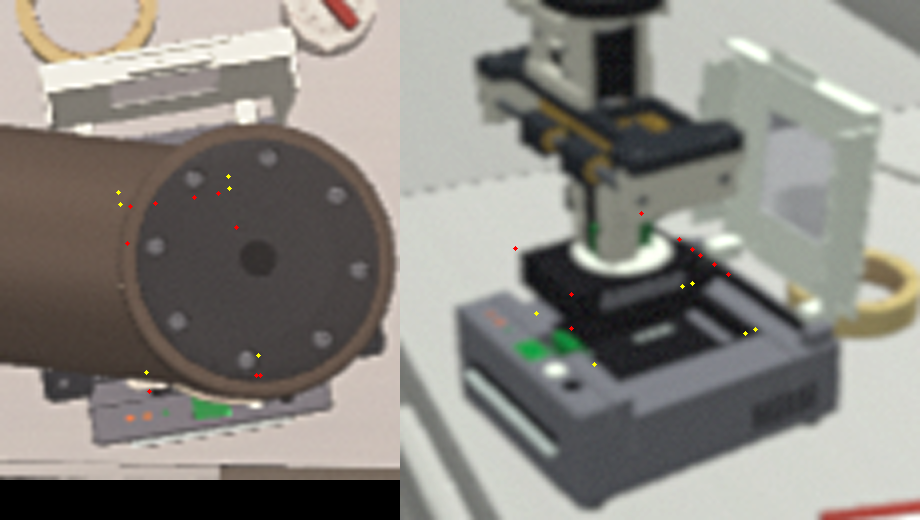

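The side view shows the cassette level over the bay at about (620,270), with its heel above the front wall. My printer dots match the bay edges to about 2 px. By the arm's numbers it sits 2.9 mm off-centre, so I'll correct most of that. Then I'll lower it so the heel rests on the front wall and the toe tips down.

Call:
{"method": "servo_tool", "body": {"targets": [{"dx":0,"dy":-0.2,"dz":-0.3,"spin":0,"grip":0},{"dx":0,"dy":-0.2,"dz":-0.8,"spin":0,"grip":0},{"dx":0,"dy":-0.2,"dz":-1.3,"spin":0,"grip":0},{"dx":0,"dy":-0.2,"dz":-1.8,"spin":0,"grip":0},{"dx":0,"dy":-0.2,"dz":-2.2,"spin":0,"grip":0},{"dx":0,"dy":-0.2,"dz":-2.6,"spin":0,"grip":0},{"dx":0,"dy":-0.2,"dz":-2.9,"spin":0,"grip":0},{"dx":0,"dy":-0.2,"dz":-3.1,"spin":0,"grip":0},{"dx":0,"dy":-0.2,"dz":-3.3,"spin":0,"grip":0},{"dx":0,"dy":-0.2,"dz":-3.3,"spin":0,"grip":0}], "squeeze": 9}}

```text
time_s: 10.77
tcp_pos: [0.4409, -0.24, 0.0707]
eef_rot: [179.9, -0.2, 9.3]
contact_force: [3.4, 1.8, 3.3]
gripper_width: 0.0119
```

Call:
{"method": "servo_tool", "body": {"targets": [{"dx":0,"dy":0,"dz":-0.1,"spin":0,"grip":0},{"dx":0,"dy":0,"dz":-0.2,"spin":0,"grip":0},{"dx":0,"dy":0,"dz":-0.3,"spin":0,"grip":0},{"dx":0,"dy":0,"dz":-0.4,"spin":0,"grip":0},{"dx":0,"dy":0,"dz":-0.5,"spin":0,"grip":0},{"dx":0,"dy":0,"dz":-0.6,"spin":0,"grip":0},{"dx":0,"dy":0,"dz":-0.6,"spin":0,"grip":0},{"dx":0,"dy":0,"dz":-0.6,"spin":0,"grip":0},{"dx":0,"dy":0,"dz":-0.6,"spin":0,"grip":0},{"dx":0,"dy":0,"dz":-0.6,"spin":0,"grip":0}]}}

```text
time_s: 11.6
tcp_pos: [0.4437, -0.24, 0.0661]
eef_rot: [179.9, -0.5, 9.4]
contact_force: [7.5, 6.3, 8.7]
gripper_width: 0.0118
```

```bash
python3 look.py L2
```

```text
11.7 [ 0.44379298 -0.23999714  0.06616972] 0.01198048312677708 [7.89141581 6.13944776 7.82318212]
cassette origin in printer (mm): [-9.67057722 -0.67804431] toe x flat 50.329422775827254
```

View pics/L2.png

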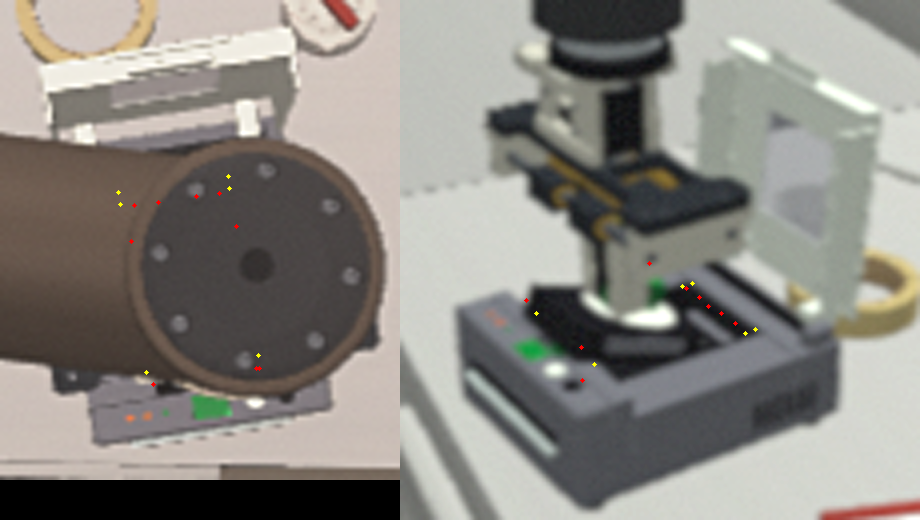

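The cassette is tipped toe-down into the bay, heel on the front wall: crop (530,300) is the raised heel, (690,330) the toe side. The forces show the heel pushing forward and a light rub on the −y wall. I'll ease up 2 mm, shift slightly to +y and slide forward under the lip.

Call:
{"method": "servo_tool", "body": {"targets": [{"dx":0,"dy":0.1,"dz":0.2,"spin":0,"grip":0},{"dx":0.3,"dy":0.2,"dz":0.2,"spin":0,"grip":0},{"dx":0.7,"dy":0.25,"dz":0.2,"spin":0,"grip":0},{"dx":1.1,"dy":0.3,"dz":0.2,"spin":0,"grip":0},{"dx":1.5,"dy":0.35,"dz":0.2,"spin":0,"grip":0},{"dx":1.9,"dy":0.4,"dz":0.2,"spin":0,"grip":0},{"dx":2.2,"dy":0.45,"dz":0.15,"spin":0,"grip":0},{"dx":2.5,"dy":0.5,"dz":0.1,"spin":0,"grip":0},{"dx":2.7,"dy":0.5,"dz":0.1,"spin":0,"grip":0},{"dx":2.7,"dy":0.5,"dz":0.1,"spin":0,"grip":0}]}}

```text
time_s: 12.53
tcp_pos: [0.4662, -0.235, 0.0648]
eef_rot: [-180.0, 0.0, 9.3]
contact_force: [0.1, 0.6, -2.3]
gripper_width: 0.0121
```

```bash
python3 look.py L3
```

```text
12.6333 [ 0.46574638 -0.23494024  0.0648158 ] 0.011526112789286919 [-0.05930313  0.43431836 -0.94576104]
cassette origin in printer (mm): [12.81245893  0.7492463 ] toe x flat 72.81245892838301
```

Call:
{"method": "servo_tool", "body": {"targets": [{"dx":0.1,"dy":0,"dz":0,"spin":0,"grip":0},{"dx":0.2,"dy":0.05,"dz":0,"spin":0,"grip":0},{"dx":0.3,"dy":0.05,"dz":0,"spin":0,"grip":0},{"dx":0.4,"dy":0.1,"dz":0,"spin":0,"grip":0},{"dx":0.5,"dy":0.1,"dz":0,"spin":0,"grip":0},{"dx":0.6,"dy":0.1,"dz":0,"spin":0,"grip":0},{"dx":0.7,"dy":0.1,"dz":0,"spin":0,"grip":0},{"dx":0.8,"dy":0.1,"dz":0,"spin":0,"grip":0},{"dx":0.8,"dy":0.1,"dz":0,"spin":0,"grip":0},{"dx":0.8,"dy":0.1,"dz":0,"spin":0,"grip":0}]}}

```text
time_s: 13.47
tcp_pos: [0.4696, -0.2345, 0.0648]
eef_rot: [-179.9, 0.4, 9.3]
contact_force: [-12.4, -2.8, 9.4]
gripper_width: 0.0119
```

```bash
python3 look.py L4
```

```text
13.5667 [ 0.46959055 -0.23446811  0.06477484] 0.011942795580005449 [-12.59335844  -1.7891324    8.70283284]
cassette origin in printer (mm): [16.68229305  0.59128087] toe x flat 76.68229305371585
```

View pics/L4.png

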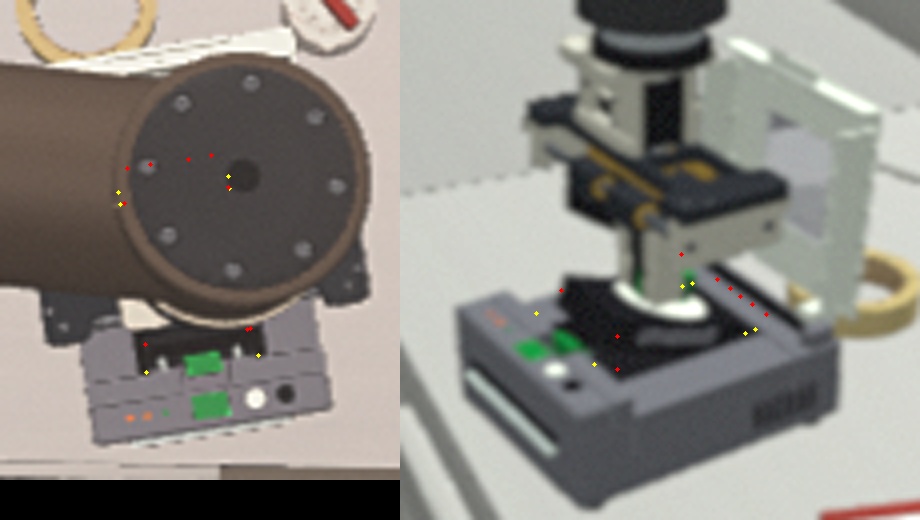

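The toe is home: I get −12 N in x against the bay's end wall, floor contact, and the geometry puts the toe at about 58–60 mm with ~20° of tilt. The top view shows the bay open at the heel end with the catch clear. Now I'll rotate the heel down along the arc about the toe. My 12 pictures are used, so it's numbers from here.

Call:
{"method": "servo_tool", "body": {"targets": [{"dx":-0.2,"dy":0,"dz":0,"spin":0,"grip":0},{"dx":-0.3,"dy":-0.03,"dz":-0.2,"spin":0,"grip":0},{"dx":-0.45,"dy":-0.05,"dz":-0.35,"spin":0,"grip":0},{"dx":-0.6,"dy":-0.08,"dz":-0.5,"spin":0,"grip":0},{"dx":-0.75,"dy":-0.1,"dz":-0.65,"spin":0,"grip":0},{"dx":-0.9,"dy":-0.12,"dz":-0.8,"spin":0,"grip":0},{"dx":-1.0,"dy":-0.14,"dz":-0.95,"spin":0,"grip":0},{"dx":-1.1,"dy":-0.16,"dz":-1.1,"spin":0,"grip":0},{"dx":-1.25,"dy":-0.18,"dz":-1.25,"spin":0,"grip":0},{"dx":-1.25,"dy":-0.18,"dz":-1.25,"spin":0,"grip":0}], "squeeze": 20}}

```text
time_s: 14.4
tcp_pos: [0.462, -0.2361, 0.0533]
eef_rot: [179.9, -0.1, 9.3]
contact_force: [-1.4, -2.5, 4.4]
gripper_width: 0.0115
```

Call:
{"method": "servo_tool", "body": {"targets": [{"dx":-0.1,"dy":0,"dz":-0.2,"spin":0,"grip":0},{"dx":-0.15,"dy":-0.02,"dz":-0.35,"spin":0,"grip":0},{"dx":-0.25,"dy":-0.04,"dz":-0.5,"spin":0,"grip":0},{"dx":-0.35,"dy":-0.06,"dz":-0.7,"spin":0,"grip":0},{"dx":-0.45,"dy":-0.08,"dz":-0.9,"spin":0,"grip":0},{"dx":-0.55,"dy":-0.1,"dz":-1.1,"spin":0,"grip":0},{"dx":-0.6,"dy":-0.1,"dz":-1.25,"spin":0,"grip":0},{"dx":-0.65,"dy":-0.1,"dz":-1.4,"spin":0,"grip":0},{"dx":-0.65,"dy":-0.1,"dz":-1.5,"spin":0,"grip":0},{"dx":-0.65,"dy":-0.1,"dz":-1.5,"spin":0,"grip":0}], "squeeze": 30}}

```text
time_s: 15.23
tcp_pos: [0.4557, -0.2372, 0.0402]
eef_rot: [179.9, -0.1, 9.4]
contact_force: [-10.4, 4.9, 29.2]
gripper_width: 0.0118
```

```bash
python3 look.py L5; cat > catch.py <<'E'
from h import *
import sys
a=cv2.imread(f"pics/{sys.argv[1]}_top.png");hsv=cv2.cvtColor(a,cv2.COLOR_BGR2HSV)
g=cv2.inRange(hsv,(45,90,50),(85,255,255));n,l,st,c=cv2.connectedComponentsWithStats(g)
for i in range(1,n):
    if st[i,4]>4 and 300<c[i][0]<395 and c[i][1]>160: print(st[i],c[i].round(1))
E
for n in L2 L4 L5;do echo $n; python3 catch.py $n;done
```

```text
15.3333 [ 0.45567647 -0.23720179  0.04023597] 0.01185807938339695 [-8.97673209  5.03017532 28.90385653]
cassette origin in printer (mm): [2.50902146 0.15180297] toe x flat 62.5090214596561
L2
[348 254  10   6  44] [352.  256.4]
L4
[346 243  10   6  46] [350.5 245.4]
[348 253  10   7  50] [352.5 255.9]
L5
[346 246   9   3  17] [349.3 246.9]
[348 253  10   7  52] [352.5 255.9]
```

Reported z is 0.040, which is the seated height, with 29 N pressing. Release and rise.

Call:
{"method": "servo_tool", "body": {"targets": [{"dx":0,"dy":0,"dz":0.25,"spin":0,"grip":0},{"dx":0,"dy":0,"dz":0.25,"spin":0,"grip":30},{"dx":0,"dy":0,"dz":0.25,"spin":0,"grip":40},{"dx":0,"dy":0,"dz":0.25,"spin":0,"grip":40},{"dx":0,"dy":0,"dz":0.3,"spin":0,"grip":40},{"dx":0,"dy":0,"dz":1.5,"spin":0,"grip":40},{"dx":0,"dy":0,"dz":3,"spin":0,"grip":40},{"dx":-2,"dy":-0.3,"dz":6,"spin":0,"grip":0},{"dx":-4,"dy":-0.6,"dz":6,"spin":0,"grip":0},{"dx":-4,"dy":-0.6,"dz":6,"spin":0,"grip":0}]}}

```text
time_s: 16.17
tcp_pos: [0.4128, -0.2428, 0.0984]
eef_rot: [-180.0, -0.1, 9.2]
contact_force: [-1.8, -0.4, -1.0]
gripper_width: 0.0205
```

```bash
cat > chk.py <<'E'
from fit import *
import sys
n=sys.argv[1]
for cam in("top","side"): cv2.imwrite(f"pics/{n}_{cam}.png",r.capture(cam))
s=r.get_state();print(s["time_s"],s["tcp_pos"],s["contact_force"],s["gripper_width"])
pp=(.470,-.235,.163)
for cam in("side","top"):
    a=cv2.imread(f"pics/{n}_{cam}.png");hsv=cv2.cvtColor(a,cv2.COLOR_BGR2HSV)
    g=cv2.inRange(hsv,(45,80,40),(85,255,255));k,l,st,c=cv2.connectedComponentsWithStats(g)
    for i in range(1,k):
        if st[i,4]>6 and 250<c[i][0]<395 and 150<c[i][1]<265: print(cam,"green",st[i],c[i].round(1))
    for nm,P in(("bar seated",box(-24,16,-6,6,66,87)),("catch",box(-62,-52.5,-12,12,68,79))):
        q=proj(cam,pose(*pp,P));print(cam,nm,"exp",q.min(0).round(1),q.max(0).round(1),q.mean(0).round(1))
E
python3 chk.py L6; python3 catch.py L6
```

```text
16.2667 [ 0.4146347  -0.24286141  0.09767187] [ 0.69170465 -0.57911134  0.58675667] 0.012789616373029316
side green [284 202  16  12 114] [291.3 207.4]
side green [259 212  18   8  79] [267.4 216.1]
side bar seated exp [282.6 202.6] [298.1 215.6] [290.3 209.1]
side catch exp [268.6 211.3] [276.7 220.2] [272.7 215.7]
top bar seated exp [343.7 216.5] [350.8 232.6] [347.2 224.6]
top catch exp [345.4 242. ] [355.1 247. ] [350.2 244.5]
```

```bash
python3 - <<'E'
import cv2,numpy as np
for n in("side0","L4_side","L6_side"):
    a=cv2.imread(f"pics/{n}.png");hsv=cv2.cvtColor(a,cv2.COLOR_BGR2HSV)
    g=cv2.inRange(hsv,(45,80,40),(85,255,255))[205:225,254:282]
    print(n);print("\n".join("".join("#" if v else "." for v in row) for row in g))
# body gray values along the cassette heel in side view
for n in("top0","L6_top"):
    a=cv2.imread(f"pics/{n}.png");hsv=cv2.cvtColor(a,cv2.COLOR_BGR2HSV)
    g=cv2.inRange(hsv,(45,80,40),(85,255,255))[238:264,340:366]
    print(n);print("\n".join("".join("#" if v else "." for v in row) for row in g))
E
```

```text
side0
............................
............................
............................
............................
............................
............................
............................
...............##...........
..............#####.........
..............######........
......#####...#######.......
.....#################......
.....##################.....
......############..........
.......#####................
............................
............................
............................
............................
............................
L4_side
............................
............................
............................
............................
............................
............................
............................
...............##...........
..............#####.........
..............######........
......#####...#######.......
.....#################......
.....##################.....
......############..........
.......#####................
............................
............................
.............
[... 1377 characters left out ...]
.........................
..........................
..........................
..........................
..........................
..........................
..........................
..........................
..........................
..........................
..........................
..........................
..........................
..........................
..........................
..........................
..........................
..........................
..........................
..........................
..........................
..........................
..........................
..........................
..........................
..........................
```

Call:
{"method": "servo_tool", "body": {"targets": [{"dx":0.8,"dy":0.1,"dz":0,"spin":0,"grip":0},{"dx":1.6,"dy":0.1,"dz":-1,"spin":0,"grip":0},{"dx":1.6,"dy":0.1,"dz":-2.5,"spin":0,"grip":0},{"dx":1.6,"dy":0.1,"dz":-4,"spin":0,"grip":0},{"dx":1.6,"dy":0.1,"dz":-4.8,"spin":0,"grip":0},{"dx":1.6,"dy":0.1,"dz":-5.1,"spin":0,"grip":0},{"dx":1.6,"dy":0.1,"dz":-5.4,"spin":0,"grip":0},{"dx":1.6,"dy":0.1,"dz":-5.6,"spin":0,"grip":0},{"dx":1.6,"dy":0.1,"dz":-5.8,"spin":0,"grip":0},{"dx":1.6,"dy":0.1,"dz":-6.0,"spin":0,"grip":0}]}}

```text
time_s: 17.1
tcp_pos: [0.4314, -0.2419, 0.0385]
eef_rot: [180.0, -0.0, 9.3]
contact_force: [-9.4, 10.5, 36.1]
gripper_width: 0.0003
```

Pressing the heel directly gives 36 N at z 0.0385, consistent with it seated at 66 mm given the ~27 mm tip offset. Now retreat and work out the cover angle, the shelf clearance and the closing path.

Call:
{"method": "servo_tool", "body": {"targets": [{"dx":0,"dy":0,"dz":2,"spin":0,"grip":0},{"dx":0,"dy":0,"dz":5,"spin":0,"grip":0},{"dx":-1,"dy":0,"dz":9,"spin":0,"grip":0},{"dx":-1,"dy":3,"dz":13,"spin":0,"grip":0},{"dx":-1,"dy":6,"dz":17,"spin":0,"grip":0},{"dx":-1,"dy":10,"dz":20,"spin":0,"grip":0},{"dx":-1,"dy":14,"dz":21,"spin":0,"grip":0},{"dx":-1,"dy":18,"dz":21,"spin":0,"grip":0},{"dx":0,"dy":20,"dz":21,"spin":0,"grip":0},{"dx":0,"dy":20,"dz":21,"spin":0,"grip":0}]}}

```text
time_s: 17.93
tcp_pos: [0.4326, -0.0366, 0.2495]
eef_rot: [-179.9, -0.3, 9.6]
contact_force: [0.8, -1.1, -0.4]
gripper_width: 0.0005
```

```bash
python3 chk.py M1; python3 - <<'E'
from fit import *
from scipy.optimize import minimize_scalar
pp=(.470,-.235,.163)
def edge(f,d=155): return [83-d*np.cos(f)+31*np.sin(f),0,68+d*np.sin(f)+31*np.cos(f)]
uv=np.array([215+558.5/4.4-.5,140+118.5/4.4-.5])
for f in(1.6,1.64,1.7,1.76,1.8): print(f,proj("top",pose(*pp,[edge(f)]))[0].round(1),proj("side",pose(*pp,[edge(f)]))[0].round(1),np.round(edge(f),0),pose(*pp,[edge(f)])[0].round(3))
print("top edge mid",uv)
m=cv2.imread("pics/m_side_cover.png",0);ys,xs=np.nonzero(m);print("side cover top",ys.min(),xs[ys==ys.min()], "rightmost",xs.max(),ys[xs==xs.max()])
# shelf corner
def R(c,uv):
    K,E=cal(c);return E[:3,3],E[:3,:3]@np.linalg.inv(K)@np.array([*uv,1])
for a,b in(((421,90),(432,107)),((421,90),(430,120)),((372,98),(405,93))):
    o1,d1=R("top",a);o2,d2=R("side",b);t=np.linalg.lstsq(np.c_[d1,-d2],o2-o1,rcond=None)[0];print("shelf",o1+t[0]*d1,o2+t[1]*d2)
# image diff of cassette state
b=cv2.imread("pics/M1_top.png");hsv=cv2.cvtColor(b,cv2.COLOR_BGR2HSV)
for n in("top0","M1_top"):
    a=cv2.imread(f"pics/{n}.png");g=cv2.inRange(cv2.cvtColor(a,cv2.COLOR_BGR2HSV),(45,80,40),(85,255,255))[238:264,340:366]
    print(n);print("\n".join("".join("#" if v else "." for v in row) for row in g[:12]))
E
```

```text
18.0333 [ 0.43111242 -0.04018102  0.24813105] [ 0.25676583 -0.39909565 -0.02825862] 0.0002059413853920428
side green [285 168  10   8  55] [289.1 171.4]
side green [284 202  16  12 113] [291.3 207.4]
side green [259 212  18   8  79] [267.2 216.1]
side bar seated exp [282.6 202.6] [298.1 215.6] [290.3 209.1]
side catch exp [268.6 211.3] [276.7 220.2] [272.7 215.7]
top green [345 217   5  15  52] [347.1 223.7]
top green [346 243  10   6  46] [350.5 245.4]
top green [348 253  10   7  54] [352.3 255.9]
top bar seated exp [343.7 216.5] [350.8 232.6] [347.2 224.6]
top catch exp [345.4 242. ] [355.1 247. ] [350.2 244.5]
1.6 [342.  168.3] [330.2 147.8] [119.   0. 222.] [ 0.587 -0.216  0.222]
1.64 [341.6 165.9] [332.  147.9] [125.   0. 220.] [ 0.593 -0.215  0.22 ]
1.7 [341.  162.4] [334.7 148.3] [134.   0. 218.] [ 0.602 -0.213  0.218]
1.76 [340.4 159. ] [337.3 148.8] [143.   0. 214.] [ 0.611 -0.212  0.214]
1.8 [340.  156.9] [339.  149.3] [148.   0. 212.] [ 0.616 -0.211  0.212]
top edge mid [341.43181818 166.43181818]
side cover top 140 [313 314 315 316 317] rightmost 349 [158 159 160 161 162 
[... 210 characters left out ...]
2] [ 0.7421992  -0.29570635  0.36917702]
top0
..........................
..........................
..........................
..........................
..........................
.........######...........
......#########...........
......#########...........
......##########..........
.......#########..........
.......####...............
..........................
M1_top
..........................
..........................
..........................
..........................
..........................
.........######...........
......#########...........
......#########...........
.......#########..........
.......#########..........
.......####...............
..........................
```

Checks agree: bar and catch are where a seated cassette puts them, with the catch pixels as at rest. The cover is at about 1.64 rad, its outer edge near (0.593, −0.215, 0.22). The shelf front is beyond x ≈ 0.73, so there's room behind the cover.

Call:
{"method": "servo_tool", "body": {"targets": [{"dx":2,"dy":-2,"dz":0,"spin":0,"grip":0},{"dx":4.5,"dy":-4.5,"dz":0,"spin":0,"grip":0},{"dx":7,"dy":-7,"dz":0,"spin":0,"grip":0},{"dx":10,"dy":-9,"dz":0,"spin":0,"grip":0},{"dx":12.5,"dy":-11.5,"dz":0,"spin":0,"grip":0},{"dx":15,"dy":-14,"dz":0,"spin":0,"grip":0},{"dx":17,"dy":-16,"dz":0,"spin":0,"grip":0},{"dx":18.5,"dy":-17.1,"dz":0,"spin":0,"grip":0},{"dx":18.5,"dy":-17.1,"dz":0,"spin":0,"grip":0},{"dx":18.5,"dy":-17.1,"dz":0,"spin":0,"grip":0}]}}

```text
time_s: 18.87
tcp_pos: [0.6152, -0.2149, 0.246]
eef_rot: [-180.0, 0.1, 9.1]
contact_force: [-0.5, 0.9, 0.2]
gripper_width: 0.0005
```

Call:
{"method": "servo_tool", "body": {"targets": [{"dx":0,"dy":0,"dz":-2.5,"spin":0,"grip":0},{"dx":0,"dy":0,"dz":-5,"spin":0,"grip":0},{"dx":0,"dy":0,"dz":-7,"spin":0,"grip":0},{"dx":0,"dy":0,"dz":-7.6,"spin":0,"grip":0},{"dx":-0.6,"dy":-0.1,"dz":-7.6,"spin":0,"grip":0},{"dx":-1.6,"dy":-0.26,"dz":-7.6,"spin":0,"grip":0},{"dx":-2.6,"dy":-0.43,"dz":-7.6,"spin":0,"grip":0},{"dx":-3.6,"dy":-0.6,"dz":-7.6,"spin":0,"grip":0},{"dx":-4.8,"dy":-0.8,"dz":-7.5,"spin":0,"grip":0},{"dx":-4.8,"dy":-0.8,"dz":-7.5,"spin":0,"grip":0}]}}

```text
time_s: 19.7
tcp_pos: [0.5657, -0.2212, 0.1741]
eef_rot: [180.0, -0.1, 9.3]
contact_force: [-0.2, 0.6, -0.7]
gripper_width: 0.0003
```

```bash
python3 - <<'E'
from h import *
cv2.imwrite("pics/M2_side.png",r.capture("side"));s=r.get_state();print(s["tcp_pos"],s["contact_force"])
for d in r.cut_out("cover","side")[:1]:
    ys,xs=np.nonzero(d["mask"]);print(d["p"],d["extent"],xs.mean(),ys.mean())
E
```

```text
[ 0.56645946 -0.22109982  0.17373638] [ 0.75529809 -0.36681902  0.40739767]
0.94 [295.8, 141.4, 341.8, 210.7] 318.37978271138405 174.24657534246575
```

The cover followed: its extent shifted about 8 px forward, roughly 1.44 rad now. Continue along the arc.

Call:
{"method": "servo_tool", "body": {"targets": [{"dx":-1.5,"dy":-0.24,"dz":0,"spin":0,"grip":0},{"dx":-2.8,"dy":-0.45,"dz":-0.1,"spin":0,"grip":0},{"dx":-4.0,"dy":-0.66,"dz":-0.4,"spin":0,"grip":0},{"dx":-5.3,"dy":-0.87,"dz":-0.8,"spin":0,"grip":0},{"dx":-6.5,"dy":-1.07,"dz":-1.4,"spin":0,"grip":0},{"dx":-7.7,"dy":-1.26,"dz":-2.0,"spin":0,"grip":0},{"dx":-8.8,"dy":-1.44,"dz":-2.9,"spin":0,"grip":0},{"dx":-9.8,"dy":-1.6,"dz":-3.8,"spin":0,"grip":0},{"dx":-10.7,"dy":-1.75,"dz":-4.8,"spin":0,"grip":0},{"dx":-11.5,"dy":-1.9,"dz":-5.8,"spin":0,"grip":0}]}}

```text
time_s: 20.63
tcp_pos: [0.4526, -0.2399, 0.1142]
eef_rot: [180.0, -0.0, 9.3]
contact_force: [0.1, -0.4, -0.1]
gripper_width: 0.0004
```

```bash
python3 - <<'E'
from fit import *
cv2.imwrite("pics/M3_side.png",r.capture("side"));s=r.get_state();print(s["time_s"],s["tcp_pos"],s["contact_force"])
pp=(.470,-.235,.163)
for d in r.cut_out("cover","side")[:1]:
    m=d["mask"];ys,xs=np.nonzero(m);print(d["p"],d["extent"],xs.mean().round(1),ys.mean().round(1))
for f in(0,.2,.4,.6,.8,1.0,1.2,1.4):
    P=[[83-d*np.cos(f)+h*np.sin(f),y,68+d*np.sin(f)+h*np.cos(f)] for d in(0,155) for h in(3,31) for y in(-75,75)]
    q=proj("side",pose(*pp,P));print(f,q.min(0).round(),q.max(0).round())
E
```

```text
20.6833 [ 0.44987834 -0.23945651  0.11209286] [-3.71994076  0.26388857 -2.53786902]
0.77 [260.3, 178.5, 334.9, 212.4] 298.3 197.0
0 [253. 183.] [335. 232.]
0.2 [255. 182.] [337. 220.]
0.4 [257. 175.] [338. 214.]
0.6 [262. 164.] [340. 214.]
0.8 [269. 155.] [341. 214.]
1.0 [277. 148.] [342. 214.]
1.2 [286. 143.] [343. 214.]
1.4 [295. 140.] [343. 215.]
```

Call:
{"method": "servo_tool", "body": {"targets": [{"dx":-0.4,"dy":-0.06,"dz":-0.5,"spin":0,"grip":0},{"dx":-0.7,"dy":-0.1,"dz":-1.1,"spin":0,"grip":0},{"dx":-1.0,"dy":-0.15,"dz":-1.7,"spin":0,"grip":0},{"dx":-1.2,"dy":-0.2,"dz":-2.3,"spin":0,"grip":0},{"dx":-1.5,"dy":-0.23,"dz":-2.9,"spin":0,"grip":0},{"dx":-1.7,"dy":-0.26,"dz":-3.5,"spin":0,"grip":0},{"dx":-1.8,"dy":-0.3,"dz":-4.0,"spin":0,"grip":0},{"dx":-1.9,"dy":-0.3,"dz":-4.4,"spin":0,"grip":0},{"dx":-1.9,"dy":-0.3,"dz":-4.7,"spin":0,"grip":0},{"dx":-1.9,"dy":-0.3,"dz":-4.9,"spin":0,"grip":0}]}}

```text
time_s: 21.57
tcp_pos: [0.4341, -0.2432, 0.0704]
eef_rot: [179.9, -0.0, 9.4]
contact_force: [-23.2, 21.1, 80.9]
gripper_width: 0.0005
```

The cover is at its stop (81 N, z as expected for shut). Back off at once, straight up and away.

Call:
{"method": "servo_tool", "body": {"targets": [{"dx":0,"dy":0,"dz":0.6,"spin":0,"grip":0},{"dx":0,"dy":0,"dz":2,"spin":0,"grip":0},{"dx":0,"dy":0,"dz":5,"spin":0,"grip":0},{"dx":0,"dy":1,"dz":8,"spin":0,"grip":0},{"dx":0,"dy":4,"dz":11,"spin":0,"grip":0},{"dx":0,"dy":8,"dz":13,"spin":0,"grip":0},{"dx":0,"dy":12,"dz":13,"spin":0,"grip":0},{"dx":0,"dy":16,"dz":13,"spin":0,"grip":0},{"dx":0,"dy":20,"dz":13,"spin":0,"grip":0},{"dx":0,"dy":24,"dz":13,"spin":0,"grip":0}]}}

```text
time_s: 22.4
tcp_pos: [0.4334, -0.001, 0.1957]
eef_rot: [-180.0, -0.1, 9.3]
contact_force: [1.5, -0.1, 0.1]
gripper_width: 0.0006
```

Call:
{"method": "servo_tool", "body": {"targets": [{"dx":0,"dy":2,"dz":0,"spin":0,"grip":0},{"dx":0,"dy":4,"dz":0,"spin":0,"grip":0},{"dx":0,"dy":6,"dz":0,"spin":0,"grip":0},{"dx":0,"dy":8,"dz":0,"spin":0,"grip":0},{"dx":0,"dy":8,"dz":0,"spin":0,"grip":0},{"dx":0,"dy":8,"dz":0,"spin":0,"grip":0},{"dx":0,"dy":8,"dz":0,"spin":0,"grip":0},{"dx":0,"dy":8,"dz":0,"spin":0,"grip":0},{"dx":0,"dy":8,"dz":0,"spin":0,"grip":0},{"dx":0,"dy":8,"dz":0,"spin":0,"grip":0}]}}

```text
time_s: 23.23
tcp_pos: [0.4338, 0.0766, 0.1954]
eef_rot: [-180.0, -0.0, 9.2]
contact_force: [0.5, -0.3, 0.1]
gripper_width: 0.0
```

```bash
python3 - <<'E'
from fit import *
I={}
for c in("top","side"): I[c]=r.capture(c);cv2.imwrite(f"pics/F_{c}.png",I[c])
s=r.get_state();print(s["time_s"],s["tcp_pos"],s["contact_force"])
pp=(.470,-.235,.163)
for c in("top","side"):
  d=r.cut_out("cover",c)
  for e in d[:1]: m=e["mask"];ys,xs=np.nonzero(m);print(c,"cover",round(e["p"],2),np.round(e["extent"],1),xs.mean().round(1),ys.mean().round(1))
  for f in(0,.05,.1,.2):
    P=[[83-d*np.cos(f)+h*np.sin(f),y,68+d*np.sin(f)+h*np.cos(f)] for d in(0,155) for h in(3,31) for y in(-75,75)]
    q=proj(c,pose(*pp,P));print(" ",f,q.min(0).round(1),q.max(0).round(1))
  for n in("tape_roll","sauce_cup","timer","marker","spent_cassette"):
    for e in r.cut_out(n,c)[:1]: ys,xs=np.nonzero(e["mask"]);print(c,n,round(e["p"],2),xs.mean().round(1),ys.mean().round(1))
  a=cv2.inRange(cv2.cvtColor(I[c],cv2.COLOR_BGR2HSV),(45,60,30),(90,255,255));k,l,st,cc=cv2.connectedComponentsWithStats(a)
  for i in range(1,k):
    if st[i,4]>5 and 220<cc[i][0]<395 and 150<cc[i][1]<265: print(c,"green",st[i])
E
```

```text
23.3333 [0.43387854 0.07675167 0.19548544] [-0.01613735 -0.28875214 -0.07678246]
top cover 0.85 [317.9 192.5 377.7 252.6] 347.1 221.5
  0 [314.4 187.3] [380.2 254.2]
  0.05 [314.3 186.7] [380.5 254.1]
  0.1 [314.3 186.1] [380.8 253.8]
  0.2 [314.1 185. ] [381.2 252.8]
top tape_roll 0.67 347.1 225.4
top sauce_cup 0.96 283.0 146.4
top timer 0.57 382.0 157.0
top marker 0.58 430.0 252.6
top spent_cassette 0.57 241.6 182.2
top green [235 173   9  14  63]
top green [348 254  10   6  44]
side cover 0.83 [254.1 186.5 332.8 229.4] 293.3 206.3
  0 [253.3 182.8] [334.7 231.8]
  0.05 [253.8 182.6] [335.2 229.1]
  0.1 [253.9 182.6] [335.7 226.3]
  0.2 [254.5 182.4] [336.6 220.5]
side sauce_cup 0.58 331.5 183.4
side timer 0.63 374.4 230.6
side marker 0.82 304.1 292.5
side spent_cassette 0.63 288.4 177.9
side green [284 167  12   9  67]
side green [258 215   9   6  39]
```

```bash
python3 - <<'E'
import cv2,numpy as np
from plant import r
a=cv2.imread("pics/top0.png").astype(int);b=cv2.imread("pics/F_top.png").astype(int)
for n,(x,y) in dict(tape=(321,150),cup=(283,146),timer=(382,157),marker=(431,252),spent=(241,182)).items():
    d=np.abs(a-b)[y-14:y+9,x-18:x+19].max(2);print(n,"changed px",(d>40).sum(),"of",d.size)
r.close_job()
E
```

```text
tape changed px 0 of 851
cup changed px 0 of 851
timer changed px 12 of 851
marker changed px 0 of 851
spent changed px 0 of 851
the job is handed in; nothing more can be done
```

The full cassette is in the printer with its heel under the catch and the cover shut, and I handed the job in at about 23 s of the 58 s. No verdict was reported, so what follows rests on my own measurements.

**What I did:** I gripped the cassette by its bar and rested its heel on the bay's front wall so the toe tipped down about 20°. I slid the tabs under the lip until they met the end wall (−12 N), then turned the heel down and pressed on it. Then I hooked the cover from behind, swung it down onto its stop and moved the arm clear.

**Last checks:**
- **Cassette:** before the cover closed, the bar was where a seated cassette puts it, to about 2 px in both views. The direct heel press met resistance at the seated height.
- **Catch:** its pixels matched its rest position almost exactly (within a pixel) after the press. It is hidden now that the cover is shut.
- **Cover:** it stopped hard, about 1 mm from its shut height. The camera outline, about 0 to 0.05 rad, was too coarse to prove the 0.04 limit by itself.
- **Other things:** the spot where each one lay looked unchanged in the final top picture. The spent cassette, tape, cup and marker areas showed no changed pixels; the timer's showed 12 of 851.
- **Arm:** clear of everything, with about 0 N on it.

**What went wrong or disagreed:**
- **Fingertip height:** the real fingertips sit about 27 mm above the reported TCP. My first two closes therefore missed the bar, harmlessly, and I allowed for it afterwards.
- **Force on the cover:** the final push peaked at about 81 N at the wrist, more than I meant but under the 120 N limit. It was applied through the fingertips.
- **Tape roll:** the network mistook the cover for the tape roll in the last top picture, so I checked the tape by comparing pictures instead.

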